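# Slide a creased cardboard pad out to its fold line

### The job

Push the creased cardboard pad straight along the low riser towards the riser's left end until its crease lies right along the left end's edge, square to it, so that just the short flap sticks out ready for folding. Only push it: keep it flat on the riser, never lift it, and leave everything else where it stands. Finish with the hand clear of it.

Things in the scene. Friction and masses are not known exactly. Their poses are not given: they have to be found in the camera images.
- riser: low grey shelf on two dark steel legs, fixed to the bench: 180 mm (its x) by 340 mm (its y), flat top 70 mm above the bench, no rims. Origin: centre of its underside, on the bench. Its y axis points along its length to its left end (roughly the robot's left), z up; it is turned by up to about 0.2 rad from start to start.
- riser_edge (a point): the middle of the top edge of the riser's left end, 170 mm from the riser's middle along its y and 70 mm up; axes as the riser's. Beyond it (+y) the pad overhangs.
- creased_pad: loose flat piece of stiff plain cardboard on the riser, 130 mm (its x) by 120 mm (its y), 8 mm thick, about 0.15 kg; rigid, the crease does not bend. Origin: centre of its underside. Its y points to the riser's left end, crooked by up to 10 degrees. Back edge 60 mm from the origin along -y. It starts 15 to 65 mm short of the left end, with 60 mm or more of bare riser top behind it.
- pad_crease (a point): the middle of the crease on top of that pad: a dark groove 3 mm wide straight across its width (along x), 15 mm from the pad's middle towards its front edge, so 45 mm from the front edge and 75 mm from the back edge; axes as the pad's.
- ink_tin: ink pad tin, flat closed box 63 x 91 x 18 mm, lying on the right end of the riser, behind the pad; origin: centre of its underside. Bystander.
- jar: white jar with a pink screw lid, 53 mm across, 46 mm high, standing on the bench off the riser's left end; origin: centre of its underside. Bystander.
- tape_roll: roll of brown packing tape, about 104 mm across and 49 mm high, lying on the bench to the left; origin: centre of its underside. Bystander.
- stapler: small stapler 28 x 122 x 36 mm on the bench to the right of the riser; origin: centre of its underside. Bystander.
- stamp: rubber stamp with an upright wooden handle, 26 x 62 x 76 mm, on the bench to the right of the riser; origin: centre of its underside. Bystander.
- calculator: pocket calculator 116 x 70 x 15 mm on the bench far to the right; origin: centre of its underside. Bystander.
- plain_pad: second cardboard pad of the same size (130 x 120 x 8 mm) but without a crease, lying on the bench itself to the right of the riser; origin: centre of its underside. Bystander.

How it is judged:
At the end, for the whole second after the job is handed in: The middle of the crease is within 8 mm of the riser's left edge, measured across the edge, and within 45 mm of the edge's middle along it; the pad is square to the edge within 5 degrees, flat on the riser and at rest (y of pad_crease in the frame of riser_edge between -0.008 and 0.008 m and angle between the y axis of creased_pad and the y axis of riser, either way round below 0.09 rad and x of pad_crease in the frame of riser_edge between -0.045 and 0.045 m and z of pad_crease in the frame of riser_edge between 0.004 and 0.012 m and angle between creased_pad's own z axis and vertical below 0.04 rad and linear speed of creased_pad below 0.01 m/s); the robot touches nothing.
It fails at once if the pad was lifted off the riser (its middle more than 8 mm up) or dropped off it (height (world z) of creased_pad above 0.078 m or height (world z) of creased_pad below 0.062 m).
It fails at once if the pad was tipped up by more than 8 degrees (angle between creased_pad's own z axis and vertical above 0.14 rad).
It fails at once if a bystander was moved by more than 15 mm (distance of any of ink_tin, jar, tape_roll, stapler, stamp, calculator, plain_pad from where it was at the start of the episode above 0.015 m).
It also fails if it takes over 40 s, if anything falls off the work surface, if the arm or the gripper's body presses on something with over 40 N, if the wrist force passes 120 N, or if a joint passes its speed limit or range.

### The arm

A 6-joint arm with a two-finger parallel gripper is mounted at the origin on a cart in front of the work surface, level with it; the furniture and walls round the work are solid. World frame = base frame: x ahead of the robot, y to its left, z up, the work surface at z = 0. Lengths are in m, angles in rad, forces in N, time in s.
With the tool pointing down it reaches from about 0.375 to 0.9 m from the base axis. Payload 3.1 kg.
Tool frame: the origin (TCP) lies on the centre line of the jaws, within the pads' length; the fingertips stand ahead of it and the grasp point (between the pads) lies 3 mm ahead of it (robot.tip_reach is the z of the fingertips in the tool frame, in m); z points along the fingers, y is the line along which they close (so a half turn about z gives the same grasp; the last joint's range is limited). The gripper opens to 87 mm and grips with 3 to 60 N. Pads are 19 mm wide; open, the fingers measure 117 mm over their backs; the gripper's body (75 mm by 190 mm) begins 51 mm behind the grasp point.
Start: joints at [0.956, 0.527, 1.433, -0, 1.181, -0.178], TCP at [0.264, 0.566, 0.245] pointing down, gripper open.
Joint ranges: [-3.08, 3.08], [-0.75, 2.2], [0.22, 2.44], [-1.43, 4.57], [0, 2.65], [-2.85, 2.85]. Speed limits (rad/s): [2.79, 2.79, 3.14, 3.14, 3.14, 3.14].

### API

Orientations are given as a unit quaternion [x, y, z, w].
In Python, from rig import sensors, eyes, ticket, robot gives the robot as it stands.
- The arm moves only by the tool drive_tool, never from a script. Its argument "deltas" is a list that holds one entry, the list of rows, each a list of 6 numbers: the shift along the tool's x, y, z in mm, then the turn, a rotation vector about the tool's x, y, z in rad. A call has 1 to 8 rows; each row shifts and turns the commanded pose from where the row before left it, along the tool's axes as they then stand; what a row does not reach is not made up. A row lasts 1/12 s, in which the tool goes at most 41.7 mm and 7.16 degrees, less where a joint would pass 70% of its speed; a pose out of reach is approached as far as the arm can. A call is refused whole if a number of a shift passes 41.7 or a number of a turn 0.125, either way. A call with a gripper value outside its range is refused whole. "gripper" is the opening in per cent of the stroke, from 0 (shut) to 100 (fully open), set as the call begins (left out, the last holds). The fingers move at their own pace and stop on an object; "squeeze" is the grip in N (left out, the last holds). Time passes only in rows, so rows that do not move let the fingers close. It gives the time, the measured TCP pose, the force, the opening and the grip force at its end, in the units of the state.
- sensors.get_obs(): the state, without advancing time (a new reading comes with each control period).
- eyes.camera(name): name is "side" or "top" or "wrist"; returns a dict with "img" (480x640x3 uint8, red, green, blue), "fov_y" (degrees; the focal length in pixels is half the picture's height over the tangent of half this angle, whatever the lens; pixels are square), "cx", "cy" (the principal point, pixels), "xyz" and "attitude" of the camera in the world; the wrist camera has in their place "hand_eye" (4x4, takes a point from camera to tool coordinates, whose origin is the TCP and whose axes are the flange's). Camera axes: x right, y up, looking along -z (the intrinsics and any distortion apply to the point x, -y, -z); pixel columns grow to the right and rows downward; lengths in m; the calibration is good to about 2 mm. The wrist camera is an equidistant fisheye: a pixel r from the principal point sees the ray r / f radians off the axis. A picture is of the moment at which its call begins: read the wrist's pose just before it. There is no depth.
- ticket.hand_in(): hands the job in; it is judged then, once.
The state is a dict: "time": time; "q": joint angles; "joint_velocities": joint speeds; "joint_torque": joint torques, N m; "position": TCP position; "tool_rot": TCP orientation; "ft_force": force on the tool from outside, world axes, zero at the start; "moment": the same for the moment, N m; "grip_width": finger opening in m; "grip_force": force on a finger pad.
Only numpy, scipy, OpenCV 4.12 (cv2) and the standard library are available. Lean on these libraries where they do the work, as an engineer would, in place of code of your own. Each camera call takes 0.05 s, during which the arm holds its last target. There are 200 camera calls.

## Working session

There is one attempt and no reset: what is moved stays moved. The work goes in short steps, Python scripts to look and compute and a tool call to move; the robot and the scene stay as the last step left them, time stands still between calls to the robot, and variables do not carry over. Pictures are saved under pics/ and viewed, at most 10 in all, crops included, and the job is handed in when it is done.

Besides the shell and the picture viewer there is one more tool, called by a JSON object that holds its "op" and its "data", one argument or row to a line. drive_tool: Moves the arm, as the interface text tells. Its arguments: {"type":"object","properties":{"deltas":{"type":"array"},"gripper":{"type":"number"},"squeeze":{"type":"number"}},"required":["deltas"]}

```bash
mkdir -p pics
python3 - <<'E'
from rig import sensors, eyes, ticket, robot
import cv2
o=sensors.get_obs();print({k:o[k] for k in("time","position","tool_rot","grip_width")},robot.tip_reach)
for n in("top","side"):
    c=eyes.camera(n);cv2.imwrite(f"pics/{n}0.png",c["img"][:,:,::-1]);print(n,{k:v for k,v in c.items() if k!="img"})
E
```

```text
{'time': 0.0, 'position': array([0.26397926, 0.56575748, 0.24357177]), 'tool_rot': array([ 2.16652022e-01,  9.76248291e-01, -1.00311111e-03, -4.10379726e-04]), 'grip_width': 0.08754334925250384} 0.022
top {'fov_y': 43.142020827853486, 'cx': 322.7986699237363, 'cy': 230.55380746935379, 'xyz': array([ 0.42022155, -0.06598953,  1.72358536]), 'attitude': array([ 0.02037282, -0.02583016, -0.69920236,  0.71416652])}
side {'fov_y': 46.839546937095946, 'cx': 323.12036491082927, 'cy': 243.28423162048134, 'xyz': array([ 0.35295993, -1.33719112,  1.07210467]), 'attitude': array([ 0.43547362, -0.02161895, -0.06672515,  0.89746482])}
```

View pics/top0.png

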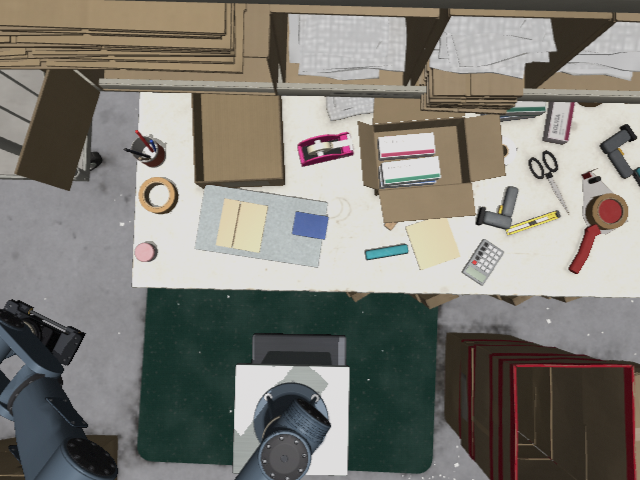

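View pics/side0.png

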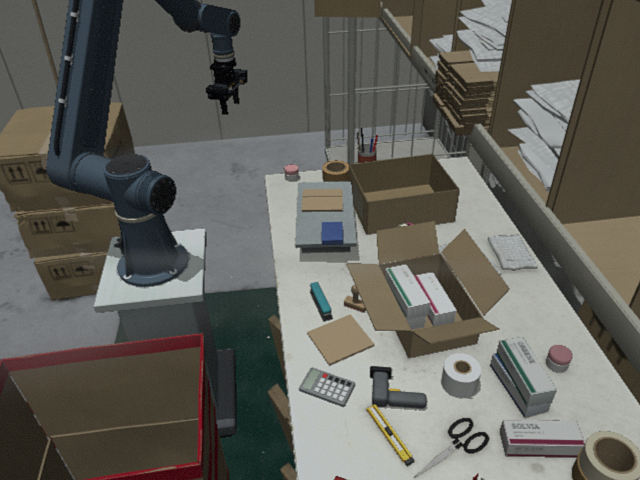

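The top view shows the riser at about (195–328, 186–267), the pad at (217–267, 199–251) with its crease near column 234, and the tin at (310, 225). The open box stands just beyond the riser's far edge. Next I segment these and project them to their planes.

```bash
cat > h.py <<'E'
import numpy as np,cv2
from scipy.spatial.transform import Rotation as R
from rig import sensors,eyes,ticket,robot
def cam(n):
    o=sensors.get_obs();c=eyes.camera(n)
    c["f"]=240/np.tan(np.radians(c["fov_y"]/2))
    if n=="wrist":
        T=np.eye(4);T[:3,:3]=R.from_quat(o["tool_rot"]).as_matrix();T[:3,3]=o["position"];c["T"]=T@c["hand_eye"]
    else:
        T=np.eye(4);T[:3,:3]=R.from_quat(c["attitude"]).as_matrix();T[:3,3]=c["xyz"];c["T"]=T
    c["fish"]=n=="wrist";return c
def toworld(c,px,z):
    d=(np.atleast_2d(px).astype(float)-[c["cx"],c["cy"]])/c["f"]
    if c["fish"]:
        r=np.linalg.norm(d,axis=1,keepdims=True)+1e-9;v=np.c_[d/r*np.sin(r),np.cos(r)]
    else: v=np.c_[d,np.ones(len(d))]
    v=(v*[1,-1,-1])@c["T"][:3,:3].T;p=c["T"][:3,3]
    return (p+v*((z-p[2])/v[:,2:]))[:,:2]
def topix(c,P):
    P=np.atleast_2d(P);v=((P-c["T"][:3,3])@c["T"][:3,:3])*[1,-1,-1]
    if c["fish"]:
        rho=np.linalg.norm(v[:,:2],axis=1,keepdims=True);d=v[:,:2]/rho*np.arctan2(rho,v[:,2:])
    else: d=v[:,:2]/v[:,2:]
    return d*c["f"]+[c["cx"],c["cy"]]
def rect(c,mask,z):
    cs,_=cv2.findContours(mask.astype(np.uint8),0,cv2.CHAIN_APPROX_NONE)
    k=max(cs,key=cv2.contourArea)[:,0]
    w=toworld(c,k,z);m=cv2.minAreaRect((w*1000).astype(np.float32));return m,cv2.boxPoints(m)
E
python3 - <<'E'
from h import *
c=cam("top");im=c["img"];hsv=cv2.cvtColor(im,cv2.COLOR_RGB2HSV).astype(int)
for p in[(205,220),(280,220),(245,225),(226,222),(310,225),(180,230),(234,225)]:print(p,im[p[1],p[0]],hsv[p[1],p[0]])
H,S,V=hsv[...,0],hsv[...,1],hsv[...,2]
roi=np.zeros(H.shape,bool);roi[180:275,188:335]=1
pad=roi&(H>10)&(H<30)&(S>50)&(V>150);pad[:193]=0
pad=cv2.morphologyEx(pad.astype(np.uint8),cv2.MORPH_CLOSE,np.ones((5,5)))
tin=roi&(H>100)&(H<130)&(S>110)
grey=roi&(H>80)&(H<125)&(S>15)&(V<215)
u=cv2.morphologyEx((grey|tin|(pad>0)).astype(np.uint8),cv2.MORPH_OPEN,np.ones((5,5)))
for n,m,z in(("pad",pad,.078),("tin",tin,.088),("riser",u,.07)):
    r,b=rect(c,m,z);print(n,r,b.round(0).tolist())
j=roi*0;cv2.imwrite("pics/crop0.png",np.hstack([cv2.resize(im[175:275,130:335,::-1],None,fx=3.8,fy=3.8)]))
for p in[(145,251)]:print("jar",toworld(c,p,.046))
print("tape",toworld(c,(158,195),.049),"box",toworld(c,[(196,185),(284,187)],.0))
E
```

```text
(205, 220) [189 196 195] [ 86   9 196]
(280, 220) [183 190 189] [ 86   9 190]
(245, 225) [222 214 181] [ 24  47 222]
(226, 222) [222 209 178] [ 21  51 222]
(310, 225) [ 91 110 164] [112 114 164]
(180, 230) [223 222 220] [ 20   3 223]
(234, 225) [222 212 179] [ 23  49 222]
pad ((542.040771484375, 158.6875762939453), (85.4307632446289, 124.58963012695312), 80.54562377929688) [[474.0, 127.0], [596.0, 106.0], [611.0, 191.0], [488.0, 211.0]]
tin ((541.30810546875, -42.37018585205078), (86.53681182861328, 60.545005798339844), 81.74051666259766) [[505.0, -81.0], [565.0, -90.0], [577.0, -4.0], [518.0, 5.0]]
riser ((542.6851196289062, -41.83302307128906), (92.54345703125, 64.81487274169922), 81.74825286865234) [[504.0, -83.0], [568.0, -92.0], [581.0, -1.0], [517.0, 9.0]]
jar [[0.46316495 0.41104008]]
tape [[0.61879024 0.3804825 ]] box [[0.65567206 0.28645984]
 [0.6554633  0.03532227]]
```

View pics/crop0.png

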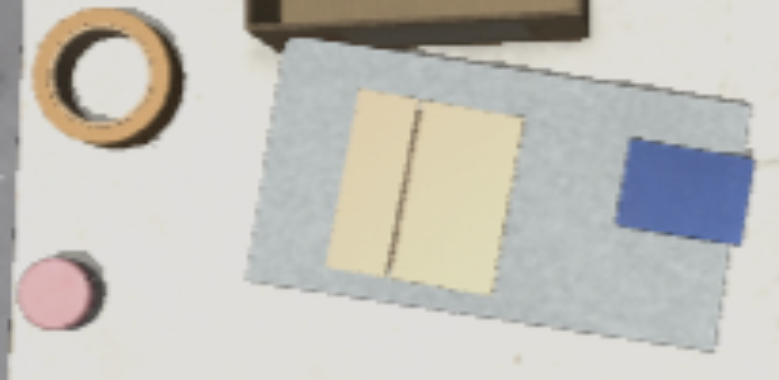

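The crop shows the riser's corners at (288,38), (246,282), (716,352) and (751,103), and the pad's at (360,89), (525,117), (493,294) and (327,267). The crease runs from (420,101) to (388,275). I fit the known rectangles to these.

```bash
cat >> h.py <<'E'
def fit(model,w):
    "2D rigid fit: returns t, angle (w = R model + t)"
    a=np.asarray(model,float);ma,mw=a.mean(0),w.mean(0);A,B=a-ma,w-mw
    th=np.arctan2((A[:,0]*B[:,1]-A[:,1]*B[:,0]).sum(),(A*B).sum())
    Rm=np.array([[np.cos(th),-np.sin(th)],[np.sin(th),np.cos(th)]]);t=mw-Rm@ma
    return t,th,np.abs(a@Rm.T+t-w).max()
# corner order: far-left, near-left, near-right, far-right ; object x = away from robot, y = left
def quad(x,y):return [(x,y),(-x,y),(-x,-y),(x,-y)]
E
python3 - <<'E'
from h import *
c=cam("top")
f=lambda L:(np.array(L)+.5)/3.8-.5+[130,175]
t,th,e=fit(quad(.09,.17),toworld(c,f([(288,38),(246,282),(716,352),(751,103)]),.07));print("riser",t,th,e)
p,ph,e=fit(quad(.065,.06),toworld(c,f([(360,89),(327,267),(493,294),(525,117)]),.078));print("pad",p,ph,e,"rel ang",ph-th)
Rt=np.array([[np.cos(th),-np.sin(th)],[np.sin(th),np.cos(th)]])
rp=lambda w:(w-t)@Rt-[0,.17]
Rp=np.array([[np.cos(ph),-np.sin(ph)],[np.sin(ph),np.cos(ph)]])
print("crease in edge",rp(p+Rp@[0,.015]),rp(toworld(c,f([(420,101),(388,275)]),.078)),"back mid",p+Rp@[0,-.06], rp(p+Rp@[0,-.06]))
print("tin",rp(toworld(c,f([(628,138),(615,227),(741,245),(754,156)]),.088)))
o=sensors.get_obs();print(o["position"],R.from_quat(o["tool_rot"]).as_matrix().round(3))
E
```

```text
riser [0.53878557 0.09048997] -0.12352194388836563 0.0016773531956116583
pad [0.53835482 0.14259355] -0.14759740501699414 0.0009406409692034878 rel ang -0.024075461128628517
crease in edge [-0.00648595 -0.10335082] [[ 0.05676428 -0.10397985]
 [-0.06975144 -0.10047534]] back mid [0.5295311  0.08324591] [-0.00829143 -0.17832909]
tin [[ 0.05107948 -0.25578047]
 [-0.01302184 -0.25597206]
 [-0.01277048 -0.34633292]
 [ 0.05132828 -0.34637389]]
[0.26411821 0.56598317 0.24396114] [[-0.906  0.423 -0.001]
 [ 0.423  0.906 -0.001]
 [ 0.    -0.001 -1.   ]]
```

```bash
cat >> h.py <<'E'
def delta(pos,yaw,n=1):
    "delta from measured pose to goal (world), in tool axes mm / rad about z"
    o=sensors.get_obs();M=R.from_quat(o["tool_rot"]).as_matrix()
    G=np.array([[np.sin(yaw),np.cos(yaw),0],[-np.cos(yaw),np.sin(yaw),0],[0,0,-1]]).T  # cols? see below
    y=np.array([np.cos(yaw),np.sin(yaw),0]);z=np.array([0,0,-1.]);G=np.c_[np.cross(y,z),y,z]
    return (M.T@(np.array(pos)-o["position"])*1000/n).round(2),(R.from_matrix(M.T@G).as_rotvec()/n).round(4)
E
python3 - <<'E'
from h import *
o=sensors.get_obs();p0=o["position"];M0=R.from_quat(o["tool_rot"])
r0=np.hypot(*p0[:2]);a0=np.arctan2(p0[1],p0[0]);g=np.array([.5156,.05])
r1=np.hypot(*g);a1=np.arctan2(g[1],g[0]);y0=np.arctan2(*M0.as_matrix()[1::-1,1]);y1=-.1235
N=16;P=p0;Yp=y0
for i in range(1,N+1):
    s=i/N;r=r0+(r1-r0)*s;a=a0+(a1-a0)*s;Q=np.array([r*np.cos(a),r*np.sin(a),p0[2]])
    y=np.array([np.cos(Yp),np.sin(Yp),0]);x=np.array([y[1]*-1,y[0]*1,0])
    print(round((Q-P)@x*1000,1),round((Q-P)@y*1000,1),-(y1-y0)/N);P=Q;Yp=y0+(y1-y0)*s
E
```

```text
-40.0 -8.0 0.07859596549507442
-39.7 -7.4 0.07859596549507442
-39.4 -6.8 0.07859596549507442
-39.0 -6.3 0.07859596549507442
-38.7 -5.8 0.07859596549507442
-38.3 -5.3 0.07859596549507442
-38.0 -4.8 0.07859596549507442
-37.6 -4.3 0.07859596549507442
-37.2 -3.8 0.07859596549507442
-36.8 -3.3 0.07859596549507442
-36.5 -2.8 0.07859596549507442
-36.1 -2.4 0.07859596549507442
-35.7 -2.0 0.07859596549507442
-35.3 -1.5 0.07859596549507442
-34.9 -1.1 0.07859596549507442
-34.4 -0.7 0.07859596549507442
```

{"op": "drive_tool", "data": {
  "deltas": [
    [[-40,-8,0,0,0,0.0786],[-39.7,-7.4,0,0,0,0.0786],[-39.4,-6.8,0,0,0,0.0786],[-39,-6.3,0,0,0,0.0786],[-38.7,-5.8,0,0,0,0.0786],[-38.3,-5.3,0,0,0,0.0786],[-38,-4.8,0,0,0,0.0786],[-37.6,-4.3,0,0,0,0.0786]]
  ],
  "gripper": 80
}}

```text
time: 0.87
position: [0.4678, 0.3285, 0.2444]
tool_rot: [0.51, 0.86, 0.0, 0.0]
ft_force: [1.5, 0.4, 0.0]
grip_width: 0.0695
grip_force: 0.0
```

{"op": "drive_tool", "data": {
  "deltas": [
    [[-37.2,-3.8,0,0,0,0.0786],[-36.8,-3.3,0,0,0,0.0786],[-36.5,-2.8,0,0,0,0.0786],[-36.1,-2.4,0,0,0,0.0786],[-35.7,-2,0,0,0,0.0786],[-35.3,-1.5,0,0,0,0.0786],[-34.9,-1.1,0,0,0,0.0786],[-34.4,-0.7,0,0,0,0.0786]]
  ]
}}

```text
time: 1.53
position: [0.5159, 0.0483, 0.2445]
tool_rot: [0.751, 0.661, 0.0, 0.0]
ft_force: [0.6, -0.8, -0.1]
grip_width: 0.0694
grip_force: 0.0
```

{"op": "drive_tool", "data": {
  "deltas": [
    [[0,0,0,0,0,0],[0,0,0,0,0,0],[0,0,0,0,0,0]]
  ]
}}

```text
time: 1.78
position: [0.5155, 0.0504, 0.2445]
tool_rot: [0.749, 0.662, 0.0, -0.0]
ft_force: [-0.1, -0.5, -1.2]
grip_width: 0.0696
grip_force: 0.0
```

Run:
```python
from h import *
c=cam("wrist");cv2.imwrite("pics/w1.png",c["img"][:,:,::-1])
o=sensors.get_obs();print(o["time"],o["position"],o["grip_width"],delta([.5156,.05,.0955],-.1235))
pr=toworld
for n,q in(("far-left riser",(.07,.09,.17)),):pass
th=-.1235;Rt=np.array([[np.cos(th),-np.sin(th)],[np.sin(th),np.cos(th)]])
for q in quad(.09,.17):print("riser",topix(c,[*(Rt@q+[.5388,.0905]),.07]).round(0))
th=-.1476;Rt=np.array([[np.cos(th),-np.sin(th)],[np.sin(th),np.cos(th)]])
for q in quad(.065,.06):print("pad",topix(c,[*(Rt@q+[.53835,.1426]),.078]).round(0))
```

```text
1.8333 [0.5154766  0.05105847 0.24450072] 0.0697164149871129 (array([ -1.11,   0.3 , 149.  ]), array([-0.0003, -0.0005,  0.0011]))
riser [[442.  -9.]]
riser [[235. -14.]]
riser [[247. 346.]]
riser [[424. 345.]]
pad [[413.  48.]]
pad [[254.  42.]]
pad [[252. 184.]]
pad [[407. 189.]]
```

View pics/w1.png

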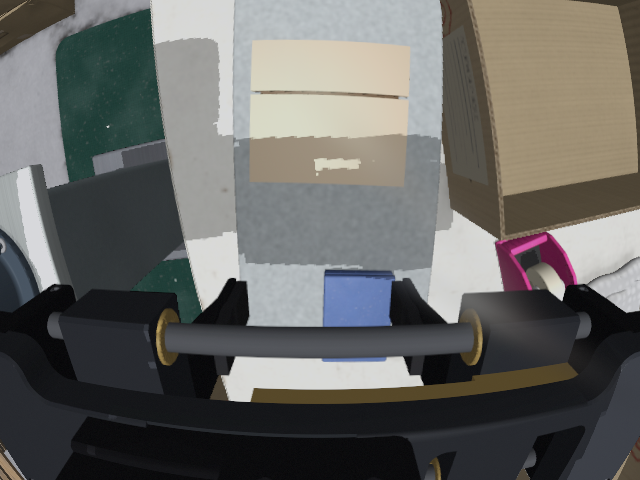

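The wrist view shows the pad's back corners at (250,183) and (406,186), against predictions of (252,184) and (407,189), so the fit holds. The bare strip lies between the pad and the tin. I descend there.

{"op": "drive_tool", "data": {
  "deltas": [
    [[0,0,30,0,0,0],[0,0,35,0,0,0],[0,0,35,0,0,0],[0,0,20,0,0,0],[0,0,12,0,0,0],[0,0,8,0,0,0],[0,0,4,0,0,0],[0,0,0,0,0,0]]
  ]
}}

```text
time: 2.5
position: [0.5155, 0.0512, 0.1001]
tool_rot: [0.749, 0.663, -0.0, -0.0]
ft_force: [0.0, -0.4, 0.0]
grip_width: 0.0692
grip_force: 0.0
```

{"op": "drive_tool", "data": {
  "deltas": [
    [[0,0,2,0,0,0],[0,0,1,0,0,0],[0,0,1,0,0,0],[0,0,0,0,0,0],[0,0,0,0,0,0]]
  ]
}}

```text
time: 2.92
position: [0.5159, 0.0501, 0.097]
tool_rot: [0.749, 0.662, 0.0, 0.0]
ft_force: [-0.5, 0.5, -0.4]
grip_width: 0.0695
grip_force: 0.0
```

{"op": "drive_tool", "data": {
  "deltas": [
    [[5,0,1.5,0,0,0],[8,0,0,0,0,0],[5,0,0,0,0,0],[3,0,0,0,0,0],[3,0,0,0,0,0],[3,0,0,0,0,0],[4,0,0,0,0,0],[6,0,0,0,0,0]]
  ]
}}

```text
time: 3.58
position: [0.5202, 0.0869, 0.095]
tool_rot: [0.75, 0.662, -0.0, 0.0]
ft_force: [-0.5, -0.9, 0.4]
grip_width: 0.0695
grip_force: 0.5
```

{"op": "drive_tool", "data": {
  "deltas": [
    [[8,0,0,0,0,0],[8,0,0,0,0,0],[8,0,0,0,0,0],[8,0,0,0,0,0],[7,0,0,0,0,0],[4,0,0,0,0,0],[2,0,0,0,0,0],[0,0,0,0,0,0]]
  ]
}}

```text
time: 4.25
position: [0.5258, 0.1322, 0.095]
tool_rot: [0.749, 0.662, 0.0, -0.0]
ft_force: [0.6, -0.2, -0.6]
grip_width: 0.0697
grip_force: 0.0
```

Run:
```python
from h import *
c=cam("wrist");cv2.imwrite("pics/w2.png",c["img"][:,:,::-1])
```

```text
(no output)
```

View pics/w2.png

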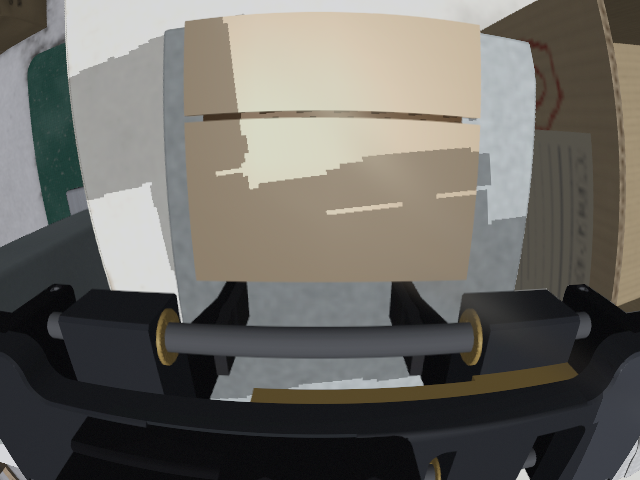

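The wrist view shows the pad's front edge (186,21)–(479,25) just beyond the riser's left edge, with riser corners at (165,31) and (533,42). The crease is near row 117, and the back corners are (197,280) and (466,280).

```bash
cat > m.py <<'E'
from h import *
import sys
def meas(c,pad,riserL,crease,idx=(0,1,2,3)):
    p,ph,e=fit(np.array(quad(.065,.06))[list(idx)],toworld(c,pad,.078))
    rl=toworld(c,riserL,.07)  # far-left, near-left points of the edge
    d=rl[0]-rl[1];th=np.arctan2(d[1],d[0]);m=rl.mean(0);n=np.array([-np.sin(th),np.cos(th)])
    Rp=np.array([[np.cos(ph),-np.sin(ph)],[np.sin(ph),np.cos(ph)]])
    cr=p+Rp@[0,.015]
    print("edge len",np.linalg.norm(d),"th",th,"mid",m,"pad",p,ph,"res",e)
    print("crease y by fit",(cr-m)@n,"x",(cr-m)@d/np.linalg.norm(d),"direct",(toworld(c,crease,.078)-m)@n,"rel",ph-th,
     "vs top edge", (cr-[.5388+.17*.1232,.0905+.17*.9924])@[.1232,.9924])
E
python3 - <<'E'
from m import *
c=cam("wrist");print(sensors.get_obs()["position"])
meas(c,[(479,25),(186,21),(197,280),(466,280)],[(533,42),(165,31)],[(470,121),(194,117)])
cv2.imwrite("pics/w3.png",cv2.resize(c["img"][0:140,150:550,::-1],None,fx=2,fy=2))
E
```

```text
[0.52570823 0.13169837 0.09502817]
edge len 0.17550999842752565 th -0.12087290014596225 mid [0.55889144 0.25994159] pad [0.54162782 0.20281599] -0.1226396001173967 res 0.0009157269659779699
crease y by fit -0.04379043919167208 x -0.010223019014213757 direct [-0.04409263 -0.04313717] rel -0.0017666999714344572 vs top edge -0.04319507591579964
```

View pics/w3.png

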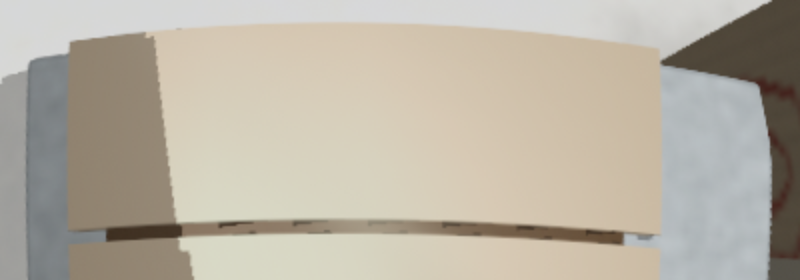

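The crop confirms the pad is square, with the crease about 43.5 mm short. I push 38 mm further.

{"op": "drive_tool", "data": {
  "deltas": [
    [[4,0,0,0,0,0],[6,0,0,0,0,0],[8,0,0,0,0,0],[8,0,0,0,0,0],[6,0,0,0,0,0],[4,0,0,0,0,0],[2,0,0,0,0,0],[0,0,0,0,0,0]]
  ]
}}

```text
time: 5.02
position: [0.5305, 0.17, 0.0951]
tool_rot: [0.749, 0.662, 0.0, -0.0]
ft_force: [-0.3, -0.3, 0.0]
grip_width: 0.0697
grip_force: 0.0
```

Run:
```python
from m import *
c=cam("wrist");print(sensors.get_obs()["position"],sensors.get_obs()["ft_force"])
cv2.imwrite("pics/w4.png",cv2.resize(c["img"][0:300,140:540,::-1],None,fx=2,fy=2))
```

```text
[0.53047031 0.16972385 0.09508497] [ 0.2388014  -0.36215353  0.06564879]
```

View pics/w4.png

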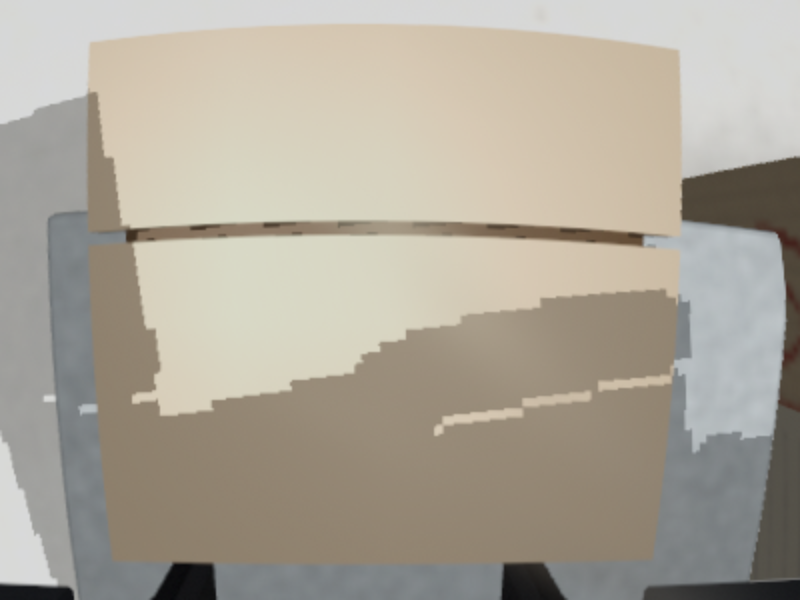

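The crop shows the crease at rows 237–242, with the riser edge just ahead of it: left corner (50,213), right corner (779,233).

Run:
```python
from m import *
c=cam("wrist");g=lambda L:np.array(L)/2+[140,0]
meas(c,g([(680,50),(90,42),(112,562),(654,562)]),g([(779,233),(50,213)]),g([(660,243),(108,237)]))
meas(c,g([(680,50),(90,42),(112,562),(654,562)]),g([(684,222),(88,211)]),g([(660,243),(108,237)]))
```

```text
edge len 0.17302167611139124 th -0.13040593061786418 mid [0.55810201 0.26065147] pad [0.54636925 0.24036726] -0.12242862952443237 res 0.0003618975788385326
crease y by fit -0.006638144227664779 x -0.009115105260531886 direct [-0.00634542 -0.00698739] rel 0.00797730109343181 vs top edge -0.00534505985971161
edge len 0.13671151510197166 th -0.13127118230439225 mid [0.54954629 0.26139882] pad [0.54636925 0.24036726] -0.12242862952443237 res 0.0003618975788385326
crease y by fit -0.006267053958796919 x -0.0005294221241624094 direct [-0.00592287 -0.00666844] rel 0.008842552779959878 vs top edge -0.00534505985971161
```

{"op": "drive_tool", "data": {
  "deltas": [
    [[2,0,0,0,0,0],[2,0,0,0,0,0],[2,0,0,0,0,0],[0,0,0,0,0,0],[0,0,0,0,0,0]]
  ]
}}

```text
time: 5.53
position: [0.5312, 0.1754, 0.0951]
tool_rot: [0.749, 0.662, 0.0, -0.0]
ft_force: [1.1, 0.2, -0.6]
grip_width: 0.0697
grip_force: 0.0
```

{"op": "drive_tool", "data": {
  "deltas": [
    [[-5,0,0,0,0,0],[-10,0,0,0,0,0],[-10,0,0,0,0,0],[0,0,-20,0,0,0],[0,0,-40,0,0,0],[0,0,-40,0,0,0],[0,0,0,0,0,0],[0,0,0,0,0,0]]
  ]
}}

```text
time: 6.2
position: [0.5297, 0.1495, 0.1977]
tool_rot: [0.75, 0.662, 0.002, 0.002]
ft_force: [0.4, 0.3, -0.7]
grip_width: 0.0694
grip_force: 0.0
```

Run:
```python
from m import *
c=cam("wrist");print(sensors.get_obs()["position"])
cv2.imwrite("pics/w5.png",cv2.resize(c["img"][0:250,190:490,::-1],None,fx=2.4,fy=2.4))
```

```text
[0.52820788 0.14952488 0.19583821]
```

View pics/w5.png

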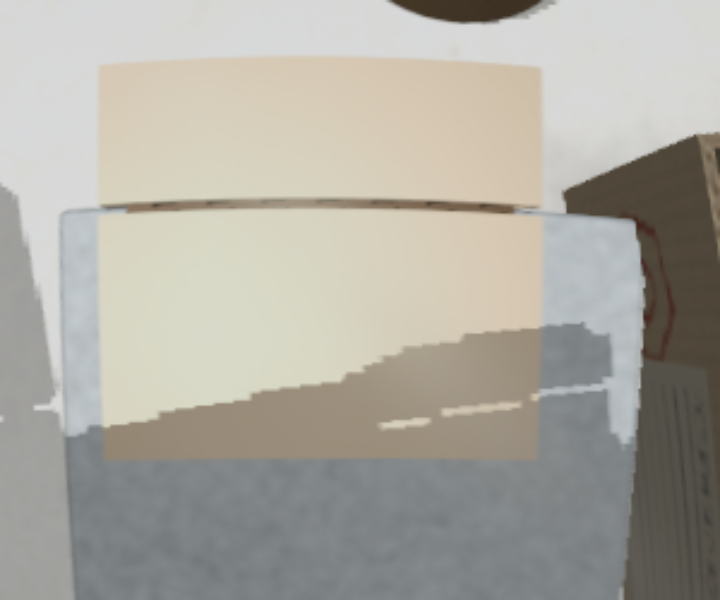

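The hand is clear. The crease (rows 208–211) lies practically along the riser edge, which runs from (62,211) to (635,219). I check the numbers and hand in if they are good.

Run:
```python
from m import *
c=cam("wrist");g=lambda L:np.array(L)/2.4+[190,0]
meas(c,g([(541,68),(99,66),(106,460),(538,459)]),g([(635,219),(62,211)]),g([(525,210),(112,209)]))
o=sensors.get_obs();print(o["time"],o["position"],o["ft_force"])
```

```text
edge len 0.17294778355714296 th -0.12521329237375464 mid [0.55552201 0.26026506] pad [0.54449615 0.24540634] -0.11969294830463123 res 0.0012399821007504919
crease y by fit -0.0011196038693491665 x -0.009166697321191937 direct [-0.00108267 -0.00137211] rel 0.005520344069123412 vs top edge -0.0005751468048350447
6.3 [0.52728496 0.14960294 0.19461612] [-0.43843364 -0.32105894 -0.61744414]
```

```bash
python3 -c "
from rig import ticket
print(ticket.hand_in())"
```

```text
the job is handed in; nothing more can be done
None
```

The job is handed in: before hand-in the crease measured about 1 mm short of the riser's left edge, 9 mm off the edge's middle and square to within 0.01 rad, with the pad flat and the hand clear; no verdict came back.

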